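Clamp a glued block to the set force

TASK

Bring the long glued-up wooden block lengthwise in between the guide rails of the screw clamp until its end is home against the clamp's column. Then wind the crank clockwise until the sprung tab pops out of the clamp's spring housing, and stop there, with less than another quarter turn; leave the block clamped, and the tin, the parts bin and the short offcut where they stand.

Things in the scene. Friction and masses are not known exactly. Their poses are not given: they have to be found in the camera images.
- clamp: Grey steel screw clamp bolted to the bench. Origin on the bench top under the vertical screw axis; x points out of the throat (the side the block comes in from), z up. Home for the block: centred on the origin, long axis along x, on the bench top. Overhead arm 36 mm wide from x = -110 to +30 mm, heights 142 to 172 mm.
- clamp_stop (a point): End stop: foot of the column's face, at x = -80 mm in the clamp's frame. The column is 60 mm wide and 172 mm high. (The clamp's bolted foot is 150 mm wide and lies behind this face.)
- rail_mouth (a point): Middle of the mouth between the two fixed guide rails, on the bench at clamp x = 60 mm, y = 0. Rails 25 mm high, 12 mm thick, along x from the stop to here, inner faces 70 mm apart; beyond, their ends flare outward to clamp x = 87 mm, y = +-60 mm. The block at home stands out 20 mm past this point.
- crank (a joint): Crank on top of the clamp, rad: 0 = ram fully up, grows clockwise seen from above; 16 mm of ram travel per turn. At value v the crank arm points at angle -v about z in the clamp's frame (0 = its +x). Starts at 1 to 6.4. Self-locking, 2 to 4 N at the knob. With the block home the pad meets it at about 10.6, the tab pops at about 13; travel ends at 14.9.
- crank_knob (a point): Centre of the upright black crank knob, a cylinder 24 mm in diameter, heights 194 to 250 mm, 75 mm from the screw axis. The crank arm under it is 18 mm wide, heights 182 to 194 mm; the hub is 36 mm in diameter, its top at 200 mm. The knob stays at this height and can be pushed round with closed fingers.
- pad (a joint): Compression (m) of the spring between the ram and its steel pressure pad (disc 44 mm in diameter under the spring housing). 0 = unloaded; 6 N preload, 1.5 N per mm; the tab is released at 0.006 (15 N); more than 0.0105 is over-tightened. The free pad's underside is 72 mm above the bench, less 2.55 mm per rad of crank.
- tab (a joint): Sprung indicator tab in the round dark spring housing (52 mm in diameter, 40 mm tall, above the pad), m. 0 = in, 0.026 = popped out; it jumps out at once when the set force is reached and then stays out.
- tab_tip (a point): Outer end of the tab: bright flat metal tongue 30 mm wide and 14 mm thick that moves out towards the clamp's -y side. In, it stands 2 mm proud of the housing; out, 28 mm.
- block_mid (a point): Centre (half-way up) of the block to be clamped: two boards glued face to face, a darker one below and a lighter one on top, 160 mm long (x) by 56 mm wide (y) by 45 mm high, 0.25 to 0.5 kg, lying loose on the bench. Its ends are alike.
- tin_mid (a point): Bystander: centre of a closed metal paint tin 86 mm in diameter and 100 mm tall, standing beside the way into the clamp.
- bin_mid (a point): Bystander: centre of a grey open parts bin with steel parts, 100 (x) by 140 (y) by 60 mm high, on the other side of the way into the clamp.
- offcut_mid (a point): Bystander: centre of a short single wooden offcut 90 (x) by 56 (y) by 30 mm high; not the block.
Mind the look-alikes: they are no part of the job. There is more than one size of the part that bears block_mid; the job needs the largest.

How it is judged:
By the outcome, as a careful person would: the job done as asked, in the order asked, and still so for the second after the job is handed in, with the robot touching nothing.
It also fails if it takes over 72 s, if anything falls off the work surface, if the arm or the gripper's body presses on something with over 40 N, if the wrist force passes 120 N, or if a joint passes its speed limit or range.

ROBOT

A 6-joint arm with a two-finger parallel gripper is mounted at the origin on the work surface. World frame = base frame: x ahead of the robot, y to its left, z up, the work surface at z = 0. Lengths are in m, angles in degrees, forces in N, time in s.
With the tool pointing down it reaches from about 0.35 to 0.725 m from the base axis. Payload 4.3 kg.
Tool frame: the origin (TCP) lies midway between the tips of the shut fingers; the grasp point (between the pads) lies 19 mm behind it; z points along the fingers, y is the direction in which the jaws open and shut (so a half turn about z gives the same grasp; the last joint's range is limited). The gripper opens to 85 mm and grips with 20 to 120 N. Pads are 22 mm wide; open, the fingers measure 114 mm over their backs; the gripper's body (76 mm by 85 mm) begins 54 mm behind the grasp point. The pads swing forward as they close: fully open they stand 13 mm farther back than shut.
Start: joints at [-71.522, 21.618, 4.641, 73.018, 0, 83.68], TCP at [0.241, -0.522, 0.231] pointing down, gripper open.
Joint ranges: [-156.06, 156.06], [-48.1, 94.91], [-58.44, 69.94], [-101.28, 121.22], [-78.64, 73.56], [-180, 180]. Speed limits (degrees/s): [147.25, 147.25, 180, 180, 180, 180].

INTERFACE

Orientations are given as [roll, pitch, yaw] about the fixed x, y, z axes, in that order (R = Rz(yaw) Ry(pitch) Rx(roll)).
In Python, from cell import robot gives the robot as it stands.
- The arm moves only by the shell command python3 -m creep 'ROWS' [FORCE]. ROWS is JSON, a list that holds one entry, the list of rows, each a list of 5 numbers: the shift along the tool's x, y, z in m, then the turn about the tool's z in degrees, then the finger opening in m, from 0 to 0.0854. In form: [[[tx, ty, tz, turn, jaw], ...]]. A call has exactly 10 rows; each row shifts and turns the pose as measured when the row begins, along the tool's axes as they then stand; what a row does not reach is not made up. A row lasts 1/12 s, in which the tool goes at most 41.7 mm and 7.16 degrees, less where a joint would pass 70% of its speed; a pose out of reach is approached as far as the arm can. A call is refused whole if a number of a shift passes 0.0417 or a number of a turn 7.16, either way. A call with a gripper value outside its range is refused whole. The fingers move at their own pace and stop on an object; FORCE is the grip in N (left out, the last holds). Time passes only in rows, so rows that do not move let the fingers close, or fill a call up. It gives the time, the measured TCP pose, the force and the opening at its end, in the units of the state.
- robot.observe(): the state, without advancing time (a new reading comes with each control period).
- robot.snapshot(name): name is "scene" or "top" or "wrist"; returns the picture (384x512x3 uint8, blue, green, red); there is no depth.
- robot.camera_model(name): a dict with "fx", "fy", "cx", "cy" (pixels), "view" (4x4, takes a point from world to camera coordinates). Camera axes: x right, y up, looking along -z (the intrinsics and any distortion apply to the point x, -y, -z); pixel columns grow to the right and rows downward; lengths in m; the calibration is good to about 2 mm. A picture is of the moment at which its call begins: read the wrist's pose just before it. camera_model takes no time and is no camera call; for the wrist camera it gives the pose at the moment of the call.
- robot.hand_in(): hands the job in, once; it reports no verdict.
The state is a dict: "time": time; "qpos": joint angles; "qvel": joint speeds; "tau": joint torques, N m; "ee_pos": TCP position; "eef_rot": TCP orientation; "wrist_force": force on the tool from outside, world axes, zero at the start; "ft_torque": the same for the moment, N m; "grip_width": opening from 0.0 (shut) to 1.0 (fully open).
Only numpy, scipy, OpenCV 4.12 (cv2) and the standard library are available. Lean on these libraries where they do the work, as an engineer would, in place of code of your own. Each camera call takes 0.05 s, during which the arm holds its last target.

## Working session

There is one attempt and no reset: what is moved stays moved. The work goes in short steps, Python scripts to look and compute and a shell command to move; the robot and the scene stay as the last step left them, time stands still between calls to the robot, and variables do not carry over. Pictures are saved under pics/ and viewed, and the job is handed in when it is done.

```bash
ls; mkdir -p pics
python3 - <<'E'
from cell import robot
import cv2,numpy as np
print(robot.observe())
for n in ("scene","top","wrist"):
    m=robot.camera_model(n); print(n,{k:(np.round(v,4).tolist() if k=='view' else v) for k,v in m.items()})
    cv2.imwrite(f"pics/{n}0.png",robot.snapshot(n))
E
```

```text
pics
{'time': 0.0, 'qpos': array([-7.15216791e+01,  2.16640188e+01,  4.56225351e+00,  7.30179761e+01,
       -4.52688074e-04,  8.36799562e+01]), 'qvel': array([-0.0416218 ,  0.02159979, -0.03102781,  0.01430752,  0.06090898,
        0.06452201]), 'tau': array([ 9.48933048e-04, -4.63602233e+01,  2.69877130e+01,  2.08202162e-02,
       -3.64738094e-05, -1.10947121e-05]), 'ee_pos': array([ 0.24095999, -0.52134913,  0.23033514]), 'eef_rot': array([-1.79880937e+02, -1.27314283e-02,  2.47983519e+01]), 'wrist_force': array([0.39341081, 0.61881419, 0.14029138]), 'ft_torque': array([-0.030414  , -0.00580615,  0.05962179]), 'grip_width': 1.001104029060899}
scene {'fx': 376.7538889155646, 'fy': 376.7538889155646, 'cx': 252.67838591739857, 'cy': 190.2282075553599, 'view': [[0.4103, 0.9118, -0.0163, -0.2848], [-0.7631, 0.3531, 0.5413, 0.2966], [0.4993, -0.2096, 0.8407, -1.1327], [0.0, 0.0, 0.0, 1.0]]}
top {'fx': 421.3263823405186, 'fy': 421.3263823405186, 'cx': 258.87856056942906, 'cy': 189.23732079819453, 'view': [[-0.0234, -0.9997, -0.0119, 0.0818], [0.9818, -0.0253, 0.1884, -0.5422], [-0.1886, -0.0073, 0.982, -1.1101], [0.0, 0.0, 0.0, 1.0]]}
wrist {'fx': 317.5391098313122, 'fy': 317.5391098313122, 'cx': 259.5637962642549, 'cy': 191.2760557672175, 'view': [[0.4199, -0.9076, -0.002, -0.5744], [0.8714, 0.4037, -0.2786, 0.0362], [0.2537, 0.1153, 0.9604, -0.379], [0.0, 0.0, 0.0, 1.0]]}
```

View pics/scene0.png

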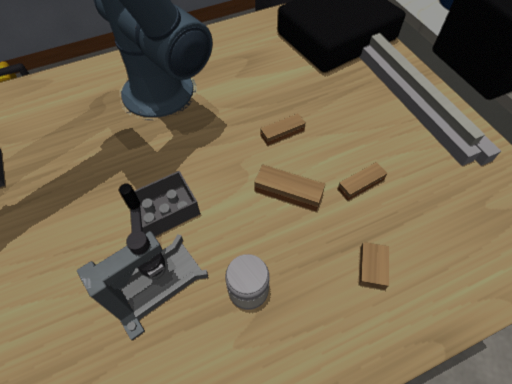

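View pics/top0.png

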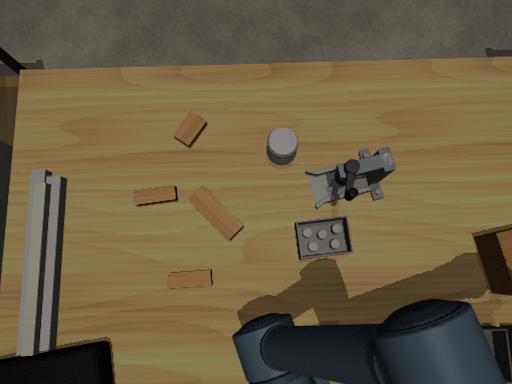

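View pics/wrist0.png

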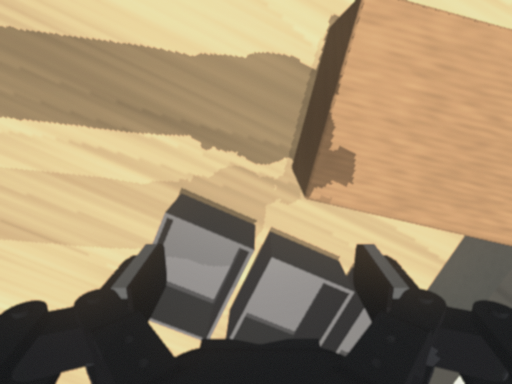

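Run:
```python
import cv2
t=cv2.imread("pics/top0.png")
cv2.imwrite("pics/top0_c1.png",cv2.resize(t[100:300,120:260],None,fx=4,fy=3*4/3,interpolation=cv2.INTER_CUBIC)[:800][:600])
cv2.imwrite("pics/top0_c2.png",cv2.resize(t[115:270,260:410],None,fx=3.8,fy=3.8,interpolation=cv2.INTER_CUBIC))
s=cv2.imread("pics/scene0.png")
cv2.imwrite("pics/scene0_c1.png",cv2.resize(s[170:345,75:290],None,fx=3.4,fy=3.4,interpolation=cv2.INTER_CUBIC))
```

```text
(no output)
```

View pics/top0_c1.png

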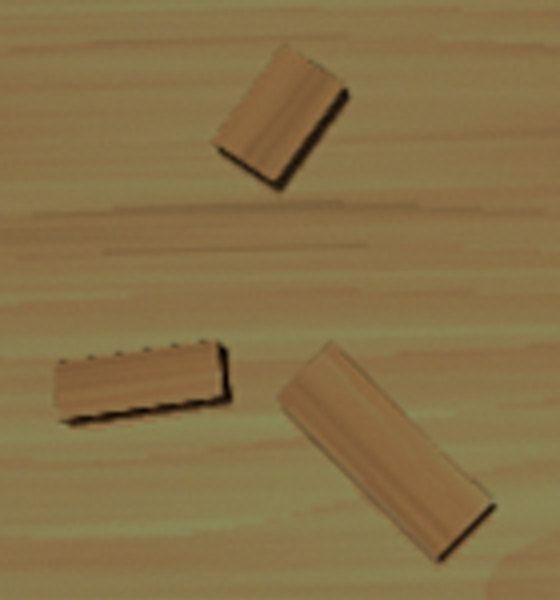

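View pics/top0_c2.png

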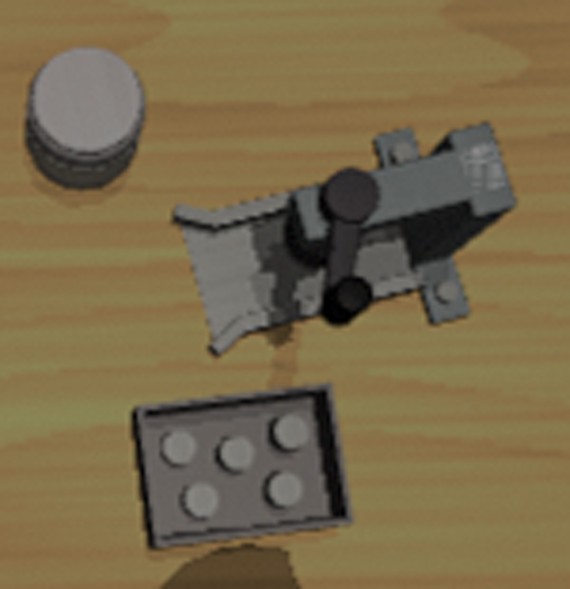

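View pics/scene0_c1.png

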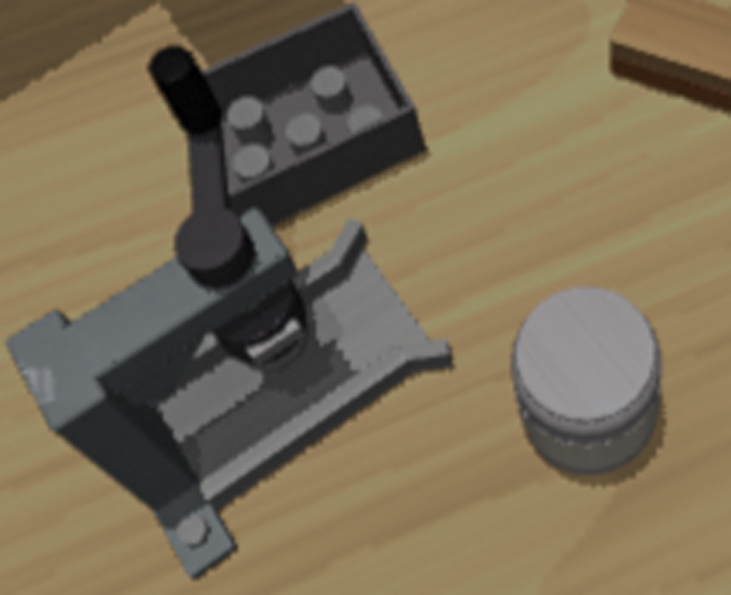

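```bash
cat > h.py <<'E'
import numpy as np
from cell import robot
def ray(m,u,v):
    V=np.array(m["view"]);R=V[:3,:3];t=V[:3,3]
    d=np.array([(u-m["cx"])/m["fx"],-(v-m["cy"])/m["fy"],-1.])
    return -R.T@t, R.T@d
def plane(m,u,v,z):
    o,d=ray(m,u,v); return o+d*(z-o[2])/d[2]
def tri(m1,p1,m2,p2):
    o1,d1=ray(m1,*p1);o2,d2=ray(m2,*p2)
    s,_,_,_=np.linalg.lstsq(np.c_[d1,-d2],o2-o1,rcond=None)
    a=o1+d1*s[0];b=o2+d2*s[1];return (a+b)/2,np.linalg.norm(a-b)
def proj(m,P):
    V=np.array(m["view"]);c=V[:3,:3]@P+V[:3,3]
    return m["cx"]+m["fx"]*c[0]/-c[2], m["cy"]+m["fy"]*-c[1]/-c[2]
E
python3 - <<'E'
from h import *
np.set_printoptions(precision=4,suppress=True)
T=robot.camera_model("top");S=robot.camera_model("scene")
c=[plane(T,120+x/4,100+y/4,.045) for x,y in((333,343),(278,397),(437,560),(494,503))]
c=np.array(c);print(c, c.mean(0),[np.linalg.norm(c[i]-c[i-1]) for i in range(4)])
d=(c[2]+c[3]-c[0]-c[1])[:2];print("block axis deg",np.degrees(np.arctan2(d[1],d[0])))
t=lambda x,y:(260+x/3.8,115+y/3.8)
s=lambda x,y:(75+x/3.4,170+y/3.4)
for n,a,b,z in (("hub",(352,194),(214,238),.2),("knob",(353,295),(174,63),.25),("flareL",(178,213),(449,362),.025),("flareR",(215,350),(360,228),.025),("tin",(88,100),(588,337),.1)):
    print(n,tri(T,t(*a),S,s(*b)),plane(T,*t(*a),z),plane(S,*s(*b),z))
for n,a in(("armend1",(460,125)),("armend2",(490,122)),("ab",(517,205)),("armtip top",(293,192)),("armtipbot",(330,235))): print(n,plane(T,*t(*a),.172))
for n,a in(("bin",(135,407)),("",(330,385)),("",(352,522)),("",(152,548))): print(n,plane(T,*t(*a),.06))
for n,a in(("lug",(402,152)),("lug",(447,291))): print(n,plane(T,*t(*a),.015))
E
```

```text
[[0.5592 0.2231 0.045 ]
 [0.5221 0.2611 0.045 ]
 [0.4072 0.1522 0.045 ]
 [0.4449 0.1128 0.045 ]] [0.4834 0.1873 0.045 ] [np.float64(0.1587866902264677), np.float64(0.05317505958325132), np.float64(0.1583711496672901), np.float64(0.05454337693618029)]
block axis deg -136.28207634937553
hub (array([ 0.5678, -0.1593,  0.1969]), np.float64(0.004328982577564823)) [ 0.5669 -0.1608  0.2   ] [ 0.57   -0.1567  0.2   ]
knob (array([ 0.4932, -0.1454,  0.2473]), np.float64(0.002766455906876241)) [ 0.4927 -0.1462  0.25  ] [ 0.4957 -0.1437  0.25  ]
flareL (array([ 0.6037, -0.0694,  0.0037]), np.float64(0.003834615710595229)) [ 0.5983 -0.0689  0.025 ] [ 0.6124 -0.0679  0.025 ]
flareR (array([ 0.4961, -0.0911,  0.0141]), np.float64(0.0035836242417236685)) [ 0.4942 -0.0915  0.025 ] [ 0.5023 -0.0893  0.025 ]
tin (array([0.6629, 0.0029, 0.1088]), np.float64(0.006088671469686711)) [ 0.6648 -0.0005  0.1   ] [0.6605 0.007  0.1   ]
armend1 [ 0.6186 -0.2411  0.172 ]
armend2 [ 0.6201 -0.261   0.172 ]
ab [ 0.5635 -0.2739  0.172 ]
armtip top [ 0.5761 -0.1286  0.172 ]
armtipbot [ 0.5466 -0.1509  0.172 ]
bin [ 0.4498 -0.0283  0.06  ]
 [ 0.462  -0.1672  0.06  ]
 [ 0.3654 -0.1765  0.06  ]
 [ 0.3508 -0.0362  0.06  ]
lug [ 0.6437 -0.2419  0.015 ]
lug [ 0.5357 -0.2677  0.015 ]
```

The candidates in the top view are (190,129), a squarish short offcut; (155,195) and (190,278), two medium look-alikes; and (217,212), the longest. Rays to z=45 mm give 159 x 54 mm for the one at (217,212). The enlarged crop and the scene view at (290,187) show it two-toned, so that is the block. I'll move over it.

```bash
python3 -m creep '[[[0.02,-0.02,-0.03,0,0.0854],[0.027,-0.028,-0.015,0,0.0854],[0.028,-0.029,-0.008,0,0.0854],[0.028,-0.029,0,0,0.0854],[0.028,-0.029,0,0,0.0854],[0.028,-0.029,0,0,0.0854],[0.028,-0.029,0,0,0.0854],[0.028,-0.029,0,0,0.0854],[0.028,-0.029,0,0,0.0854],[0.028,-0.029,0,0,0.0854]]]'
```

```text
time: 0.98
ee_pos: [0.3715, -0.1473, 0.2822]
eef_rot: [-179.7, -0.1, 23.9]
wrist_force: [1.2, 0.4, -0.3]
grip_width: 1.001
```

```bash
cat >> h.py <<'E'
def togo(x,y,z,yaw=None):
    s=robot.observe();p=s["ee_pos"];w=np.radians(s["eef_rot"][2]);d=np.array([x,y,z])-p
    print("t",round(s["time"],2),"pos",p.round(4),"rot",s["eef_rot"].round(2),"F",s["wrist_force"].round(1),"grip",round(s["grip_width"],3))
    print("tool shift",round(d[0]*np.cos(w)+d[1]*np.sin(w),4),round(d[0]*np.sin(w)-d[1]*np.cos(w),4),round(-d[2],4), "turn",None if yaw is None else round(-((yaw-s["eef_rot"][2]+180)%360-180),2))
E
python3 -c "
from h import *
togo(.4834,.1873,.23,43.7)"
```

```text
t 0.98 pos [ 0.3715 -0.1473  0.2822] rot [-1.7972e+02 -5.0000e-02  2.3860e+01] F [ 1.2  0.4 -0.3] grip 1.001
tool shift 0.2377 -0.2608 0.0522 turn -19.84
```

```bash
python3 -m creep '[[[0.026,-0.029,0,0,0.0854],[0.026,-0.029,0,0,0.0854],[0.026,-0.029,0,0,0.0854],[0.026,-0.029,0,0,0.0854],[0.026,-0.029,0,0,0.0854],[0.026,-0.029,0.006,0,0.0854],[0.026,-0.029,0.006,0,0.0854],[0.026,-0.028,0.006,0,0.0854],[0.02,-0.02,0.006,0,0.0854],[0.008,-0.008,0.006,0,0.0854]]]'; python3 -c "
from h import *
togo(.4834,.1873,.23,43.7)"
```

```text
time: 1.82
ee_pos: [0.4839, 0.2088, 0.2529]
eef_rot: [-179.8, -0.3, 24.2]
wrist_force: [-0.2, 0.8, -0.3]
grip_width: 1.001
t 1.82 pos [0.4839 0.2088 0.2529] rot [-179.76   -0.29   24.25] F [-0.2  0.8 -0.3] grip 1.001
tool shift -0.0093 0.0194 0.0229 turn -19.45
```

```bash
python3 -m creep '[[[-0.009,0.019,0,0,0.0854],[0,0,0,-6.5,0.0854],[0,0,0,-6.5,0.0854],[0,0,0,-6.5,0.0854],[0,0,0,0,0.0854],[0,0,0,0,0.0854],[0,0,0,0,0.0854],[0,0,0,0,0.0854],[0,0,0,0,0.0854],[0,0,0,0,0.0854]]]'
python3 - <<'E'
from h import *
import cv2
togo(.4834,.1873,.23,43.7)
m=robot.camera_model("wrist");cv2.imwrite("pics/w1.png",robot.snapshot("wrist"))
np.save("w1.npy",m,allow_pickle=True)
c=[[.5592,.2231],[.5221,.2611],[.4072,.1522],[.4449,.1128]]
print([np.round(proj(m,np.array(p+[.045])),0) for p in c])
cv2.imwrite("pics/top1.png",robot.snapshot("top"))
E
```

```text
time: 2.65
ee_pos: [0.4808, 0.1868, 0.2472]
eef_rot: [-179.7, 0.2, 44.3]
wrist_force: [-0.1, -0.6, -0.5]
grip_width: 1.0
t 2.65 pos [0.4808 0.1868 0.2472] rot [-179.66    0.23   44.34] F [-0.1 -0.6 -0.5] grip 1.0
tool shift 0.0022 0.0015 0.0172 turn 0.64
[array([288.,  88.]), array([237.,  88.]), array([237., 230.]), array([284., 230.])]
```

View pics/w1.png

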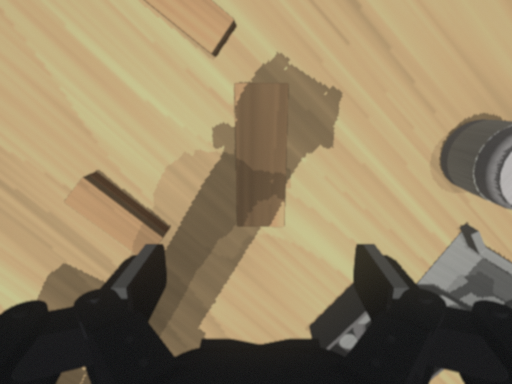

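View pics/top1.png

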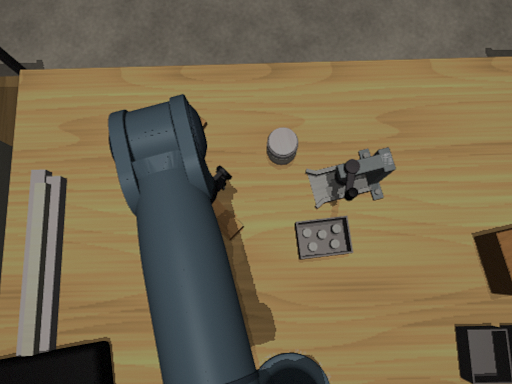

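Run:
```python
from h import *
m=np.load("w1.npy",allow_pickle=True).item()
c=np.array([plane(m,u,v,.045) for u,v in((236,83),(289,83),(285.5,226.5),(236.5,226.5))]);print(c.round(4),c.mean(0))
d=(c[0]+c[1]-c[2]-c[3]);print(np.degrees(np.arctan2(d[1],d[0])),np.linalg.norm(d)/2,np.linalg.norm(c[0]-c[1]))
togo(.4835,.188,.010,43.7)
```

```text
[[0.5248 0.2648 0.045 ]
 [0.5629 0.2259 0.045 ]
 [0.4494 0.1148 0.045 ]
 [0.4093 0.1556 0.045 ]] [0.48660303 0.19028206 0.045     ]
43.88510749389561 0.1589130011338692 0.05445522180450392
t 2.75 pos [0.4808 0.1869 0.2473] rot [-179.67    0.22   44.37] F [ 0.3 -0.1  0.3] grip 1.004
tool shift 0.0027 0.0011 0.2373 turn 0.67
```

```bash
python3 -m creep '[[[0.004,0.001,0.02,0.7,0.0854],[0,0,0.03,0,0.0854],[0,0,0.03,0,0.0854],[0,0,0.03,0,0.0854],[0,0,0.03,0,0.0854],[0,0,0.025,0,0.0854],[0,0,0.015,0,0.0854],[0,0,0.01,0,0.0854],[0,0,0,0,0.0854],[0,0,0,0,0.0854]]]'; python3 -c "
from h import *
togo(.485,.189,.010,43.8)"
```

```text
time: 3.58
ee_pos: [0.4871, 0.1909, 0.0524]
eef_rot: [-179.9, -0.2, 43.5]
wrist_force: [0.2, 0.5, -0.5]
grip_width: 0.999
t 3.58 pos [0.4871 0.1909 0.0524] rot [-179.93   -0.24   43.5 ] F [ 0.2  0.5 -0.5] grip 0.999
tool shift -0.0028 -0.0001 0.0424 turn -0.3
```

```bash
python3 -m creep '[[[-0.002,0,0.015,0,0.0854],[0,0,0.015,0,0.0854],[0,0,0.008,0,0.0854],[0,0,0.003,0,0.0854],[0,0,0,0,0.0854],[0,0,0,0,0.05],[0,0,0,0,0.05],[0,0,0,0,0.05],[0,0,0,0,0.05],[0,0,0,0,0.05]]]' 50; python3 -c "
from h import *
togo(.485,.189,.010,43.8)"
```

```text
time: 4.42
ee_pos: [0.4925, 0.1922, 0.0186]
eef_rot: [179.8, -0.9, 43.5]
wrist_force: [0.3, -0.1, -2.2]
grip_width: 0.642
t 4.42 pos [0.4925 0.1922 0.0186] rot [179.77  -0.94  43.51] F [ 0.3 -0.1 -2.2] grip 0.642
tool shift -0.0077 -0.0029 0.0086 turn -0.29
```

```bash
python3 -m creep '[[[0,0,0,0,0.045],[0,0,0,0,0.045],[0,0,0,0,0.045],[0,0,-0.01,0,0.045],[0,0,-0.015,0,0.045],[0,0,-0.015,0,0.045],[0,0,-0.015,0,0.045],[0,0,-0.01,0,0.045],[0,0,0,0,0.045],[0,0,0,0,0.045]]]' 60
python3 - <<'E'
from h import *
import cv2
togo(.5225,.035,.07,103)
cv2.imwrite("pics/w2.png",robot.snapshot("wrist"))
E
```

```text
time: 5.25
ee_pos: [0.4891, 0.1905, 0.0876]
eef_rot: [179.9, -0.7, 43.5]
wrist_force: [0.9, -0.1, -2.5]
grip_width: 0.645
t 5.25 pos [0.4891 0.1905 0.0876] rot [179.86  -0.66  43.48] F [ 0.9 -0.1 -2.5] grip 0.645
tool shift -0.0827 0.1358 0.0176 turn -59.52
```

View pics/w2.png

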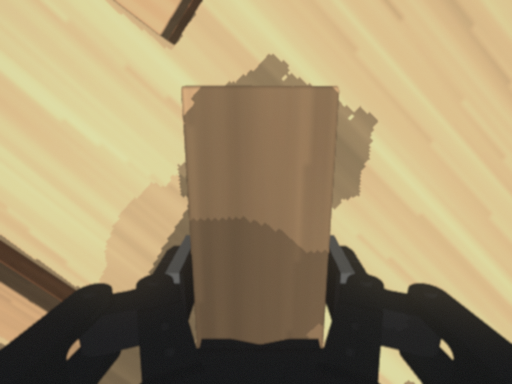

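The block is held: the jaws stop at about 55 mm and about 2.5 N hangs on the wrist. In the picture it is square between the pads, columns 185–335. Next I'll turn it.

```bash
python3 -m creep '[[[0,0,0,-4,0.045],[0,0,0,-6,0.045],[0,0,0,-6.5,0.045],[0,0,0,-6.5,0.045],[0,0,0,-6.5,0.045],[0,0,0,-6.5,0.045],[0,0,0,-6.5,0.045],[0,0,0,-6.5,0.045],[0,0,0,-5,0.045],[0,0,0,-3,0.045]]]' 60
python3 - <<'E'
from h import *
togo(.5225,.035,.08,103)
E
```

```text
time: 6.13
ee_pos: [0.4826, 0.1887, 0.079]
eef_rot: [-179.8, -0.2, 103.3]
wrist_force: [0.2, 0.4, -2.1]
grip_width: 0.645
t 6.13 pos [0.4826 0.1887 0.079 ] rot [-179.78   -0.19  103.29] F [ 0.2  0.4 -2.1] grip 0.645
tool shift -0.1588 0.0035 -0.001 turn 0.29
```

```bash
python3 -m creep '[[[-0.015,0,0,0,0.045],[-0.025,0,0,0,0.045],[-0.03,0.001,0,0,0.045],[-0.03,0.001,0.005,0,0.045],[-0.025,0.001,0.01,0,0.045],[-0.015,0.001,0.01,0,0.045],[0,0,0.01,0,0.045],[0,0,0.01,0,0.045],[0,0,0.004,0,0.045],[0,0,0,0,0.045]]]' 60
python3 - <<'E'
from h import *
import cv2
togo(.5444,-.0567,.021,103)
for n in("scene","top"): cv2.imwrite(f"pics/{n}3.png",robot.snapshot(n))
E
```

```text
time: 6.97
ee_pos: [0.515, 0.0471, 0.0194]
eef_rot: [-179.1, -0.3, 103.5]
wrist_force: [-0.7, 0.8, -2.7]
grip_width: 0.643
t 6.97 pos [0.515  0.0471 0.0194] rot [-179.14   -0.32  103.52] F [-0.7  0.8 -2.7] grip 0.643
tool shift -0.1078 0.0043 -0.0016 turn 0.52
```

View pics/scene3.png

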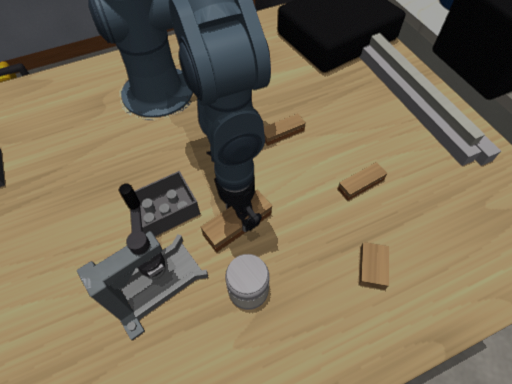

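View pics/top3.png

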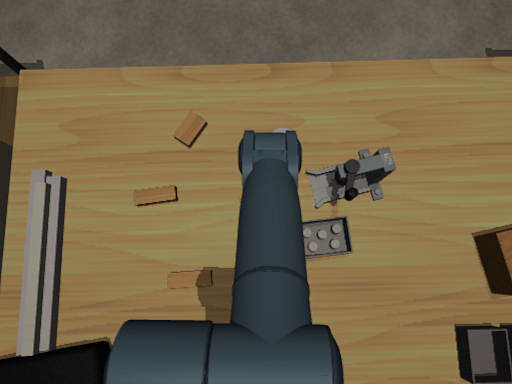

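The scene view shows the block at (237,222), lined up with the mouth at about (190,260), with the tin and bin clear. I'll slide it in.

```bash
python3 -m creep '[[[-0.006,0.002,-0.003,0.5,0.045],[-0.01,0.002,0,0,0.045],[-0.012,0,0,0,0.045],[-0.012,0,0,0,0.045],[-0.012,0,0,0,0.045],[-0.012,0,0,0,0.045],[-0.01,0,0,0,0.045],[-0.005,0,0,0,0.045],[0,0,0,0,0.045],[0,0,0,0,0.045]]]' 60
python3 - <<'E'
from h import *
import cv2
togo(.5444,-.0567,.021,103)
cv2.imwrite("pics/scene4.png",cv2.resize(robot.snapshot("scene")[170:345,75:290],None,fx=3.4,fy=3.4,interpolation=cv2.INTER_CUBIC))
E
```

```text
time: 7.9
ee_pos: [0.5431, -0.0385, 0.0263]
eef_rot: [-179.6, -0.1, 103.0]
wrist_force: [1.0, -0.4, -2.4]
grip_width: 0.645
t 7.9 pos [ 0.5431 -0.0385  0.0263] rot [-1.7956e+02 -1.0000e-01  1.0295e+02] F [ 1.  -0.4 -2.4] grip 0.645
tool shift -0.018 -0.0028 0.0053 turn -0.05
```

View pics/scene4.png

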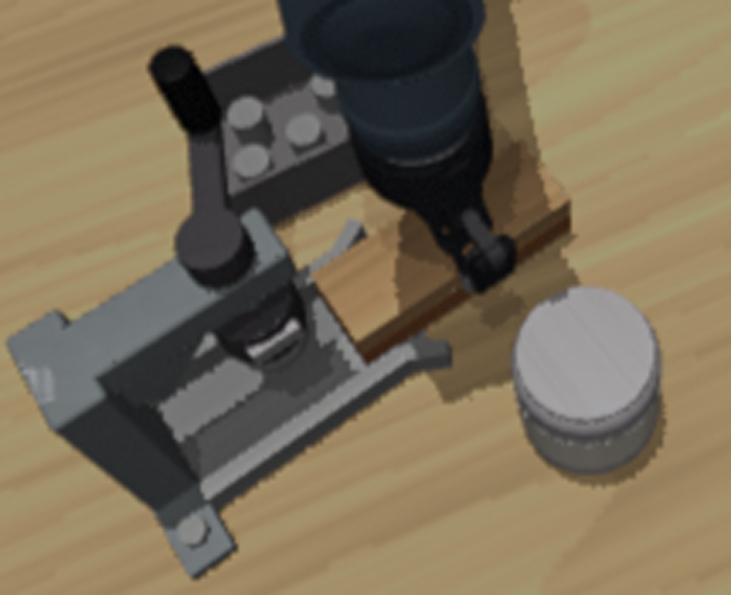

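```bash
python3 -m creep '[[[-0.004,-0.002,0,0,0.045],[-0.006,-0.002,0,0,0.045],[-0.006,0,0.001,0,0.045],[-0.003,0,0.002,0,0.045],[0,0,0.002,0,0.045],[0,0,0.001,0,0.045],[0,0,0,0,0.045],[0,0,0,0,0.045],[0,0,0,0,0.045],[0,0,0,0,0.045]]]' 60
python3 - <<'E'
from h import *
import cv2
togo(.5444,-.0567,.0186,103)
cv2.imwrite("pics/scene5.png",cv2.resize(robot.snapshot("scene")[170:345,75:290],None,fx=3.4,fy=3.4,interpolation=cv2.INTER_CUBIC))
E
```

```text
time: 8.78
ee_pos: [0.5418, -0.0574, 0.0189]
eef_rot: [-179.4, -0.2, 103.2]
wrist_force: [0.2, 0.0, -3.1]
grip_width: 0.644
t 8.78 pos [ 0.5418 -0.0574  0.0189] rot [-179.43   -0.21  103.17] F [ 0.2  0.  -3.1] grip 0.644
tool shift 0.0001 0.0027 0.0003 turn 0.17
```

View pics/scene5.png

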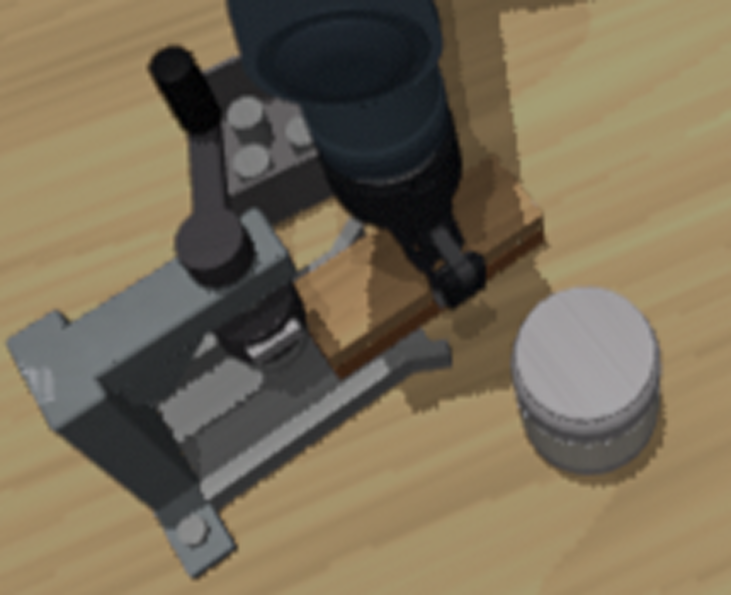

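```bash
python3 -m creep '[[[0,0,0.001,0,0.045],[0,0,0,0,0.075],[0,0,0,0,0.075],[0,0,0,0,0.075],[0,0,0,0,0.075],[0,0,-0.01,0,0.075],[0,0,-0.02,0,0.075],[0,0,-0.03,0,0.075],[0.01,0,-0.03,0,0.04],[0.03,0,-0.01,0,0]]]' 60
python3 - <<'E'
from h import *
togo(.5418-.225*.117,-.0574+.974*.117,.017,103)
E
```

```text
time: 9.67
ee_pos: [0.5342, -0.0213, 0.1231]
eef_rot: [-179.4, -0.1, 102.8]
wrist_force: [1.2, 1.3, -0.2]
grip_width: 0.609
t 9.67 pos [ 0.5342 -0.0213  0.1231] rot [-1.7938e+02 -1.1000e-01  1.0285e+02] F [ 1.2  1.3 -0.2] grip 0.609
tool shift 0.08 -0.0009 0.1061 turn -0.15
```

```bash
python3 -m creep '[[[0.02,0,0,0,0],[0.025,0,0,0,0],[0.025,0,0,0,0],[0.01,0,0.01,0,0],[0,0,0.025,0,0],[0,0,0.025,0,0],[0,0,0.02,0,0],[0,0,0.01,0,0],[0,0,0.003,0,0],[0,0,0,0,0]]]' 60
python3 - <<'E'
from h import *
import cv2
togo(.568-.225*.091,-.159+.974*.091,.017,103)
cv2.imwrite("pics/scene6.png",cv2.resize(robot.snapshot("scene")[170:345,75:290],None,fx=3.4,fy=3.4,interpolation=cv2.INTER_CUBIC))
E
```

```text
time: 10.5
ee_pos: [0.5228, 0.0631, 0.0394]
eef_rot: [179.4, 0.2, 103.1]
wrist_force: [-0.4, -0.2, -0.6]
grip_width: -0.001
t 10.5 pos [0.5228 0.0631 0.0394] rot [179.4    0.21 103.12] F [-0.4 -0.2 -0.6] grip -0.001
tool shift -0.1356 -0.0062 0.0224 turn 0.12
```

View pics/scene6.png

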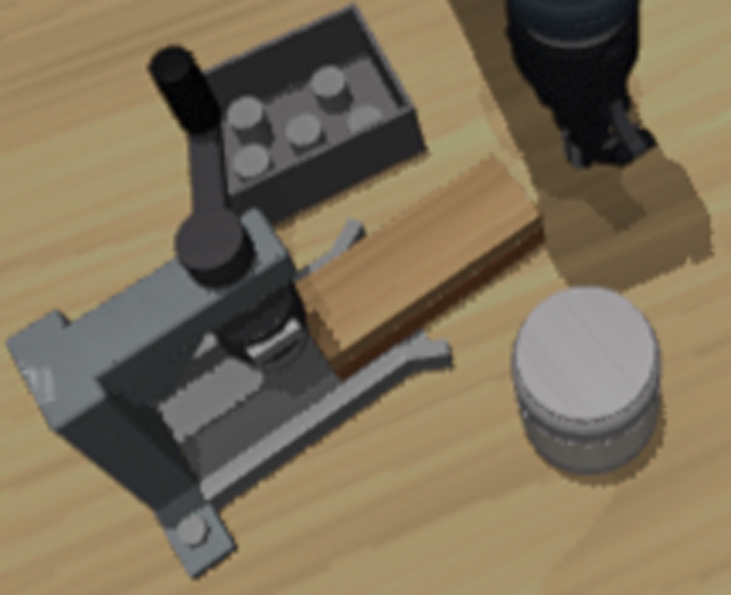

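```bash
python3 -m creep '[[[0,-0.004,0.012,0,0],[0,-0.002,0.008,0,0],[0,0,0.003,0,0],[-0.006,0,0,0,0],[-0.012,0,0,0,0],[-0.012,0,0,0,0],[-0.012,0,0,0,0],[-0.012,0,0,0,0],[-0.008,0,0,0,0],[-0.006,0,0,0,0]]]' 60
python3 - <<'E'
from h import *
import cv2
togo(.568-.225*.091,-.159+.974*.091,.017,103)
E
```

```text
time: 11.38
ee_pos: [0.5393, -0.0118, 0.0219]
eef_rot: [178.8, 0.3, 103.1]
wrist_force: [-0.7, 1.5, -1.3]
grip_width: -0.003
t 11.38 pos [ 0.5393 -0.0118  0.0219] rot [178.83   0.29 103.08] F [-0.7  1.5 -1.3] grip -0.003
tool shift -0.0589 -0.0053 0.0049 turn 0.08
```

```bash
python3 -m creep '[[[-0.006,-0.001,0,0,0],[-0.008,-0.001,0,0,0],[-0.008,-0.001,0,0,0],[-0.008,-0.001,0,0,0],[-0.008,-0.001,0,0,0],[-0.006,0,0,0,0],[-0.004,0,0,0,0],[-0.003,0,0,0,0],[-0.003,0,0,0,0],[-0.002,0,0,0,0]]]' 60
python3 - <<'E'
from h import *
import cv2
togo(.568-.225*.091,-.159+.974*.091,.017,103)
cv2.imwrite("pics/scene7.png",cv2.resize(robot.snapshot("scene")[170:345,75:290],None,fx=3.4,fy=3.4,interpolation=cv2.INTER_CUBIC))
E
```

```text
time: 12.22
ee_pos: [0.5475, -0.0706, 0.0221]
eef_rot: [178.7, -0.3, 103.1]
wrist_force: [-1.5, 12.4, 6.1]
grip_width: -0.0
t 12.22 pos [ 0.5475 -0.0706  0.0221] rot [178.7   -0.29 103.12] F [-1.5 12.4  6.1] grip -0.0
tool shift 0.0002 0.0 0.0051 turn 0.12
```

View pics/scene7.png

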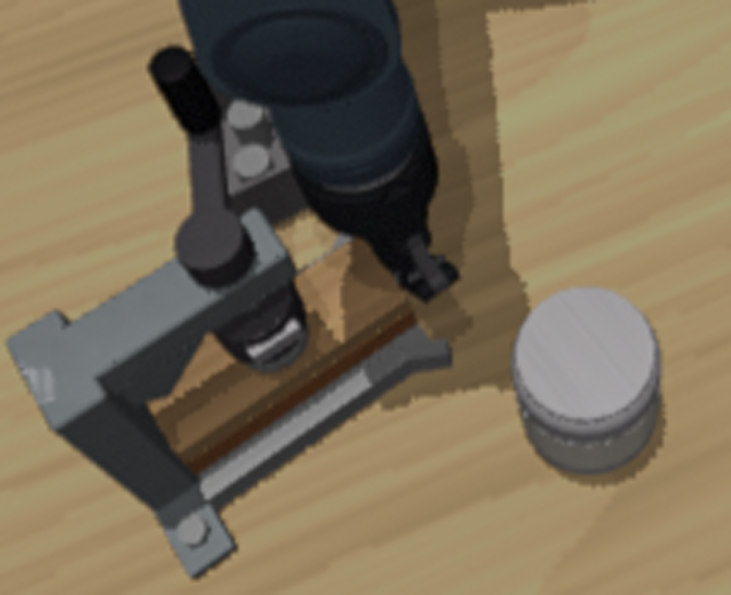

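```bash
python3 -m creep '[[[-0.004,0,0,0,0],[-0.004,0,0,0,0],[-0.005,0,0,0,0],[-0.005,0,0,0,0],[-0.002,0,0,0,0],[0.01,0,0,0,0],[0.02,0,0,0,0],[0.03,0,0,0,0],[0.03,0,-0.02,0,0],[0.02,0,-0.04,0,0]]]' 60
python3 - <<'E'
from h import *
togo(.568-.225*.091,-.159+.974*.091,.017,103)
E
```

```text
time: 13.1
ee_pos: [0.5155, 0.0331, 0.0812]
eef_rot: [179.1, -2.5, 103.5]
wrist_force: [1.1, -0.1, -0.1]
grip_width: -0.002
t 13.1 pos [0.5155 0.0331 0.0812] rot [179.1   -2.47 103.48] F [ 1.1 -0.1 -0.1] grip -0.002
tool shift -0.1081 0.0071 0.0642 turn 0.48
```

```bash
python3 -m creep '[[[0,0,-0.03,3,0],[0,0,-0.04,5,0],[0,0,-0.04,5,0],[0,0,-0.04,0,0],[0,0,-0.04,0,0],[0,0,-0.02,0,0],[0,0,0,0,0],[0,0,0,0,0],[0,0,0,0,0],[0,0,0,0,0]]]' 60
python3 - <<'E'
from h import *
import cv2
togo(.498,-.186,.31,90)
cv2.imwrite("pics/scene8.png",cv2.resize(robot.snapshot("scene")[170:345,75:290],None,fx=3.4,fy=3.4,interpolation=cv2.INTER_CUBIC))
cv2.imwrite("pics/top8.png",cv2.resize(robot.snapshot("top")[115:270,260:410],None,fx=3.8,fy=3.8,interpolation=cv2.INTER_CUBIC))
V=robot.camera_model("scene")["view"];V=np.array(V);print(-V[:3,:3].T@V[:3,3])
E
```

```text
time: 13.93
ee_pos: [0.511, 0.0287, 0.3072]
eef_rot: [179.2, -1.9, 90.4]
wrist_force: [0.4, 0.2, -0.5]
grip_width: 0.002
t 13.93 pos [0.511  0.0287 0.3072] rot [179.17  -1.88  90.38] F [ 0.4  0.2 -0.5] grip 0.002
tool shift -0.2146 -0.0144 -0.0028 turn 0.38
[ 0.90871082 -0.08250763  0.78704601]
```

View pics/scene8.png

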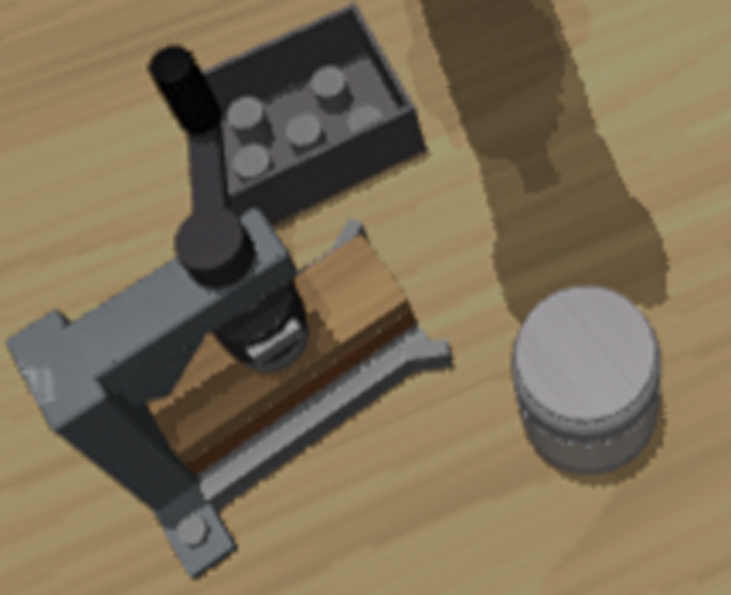

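View pics/top8.png

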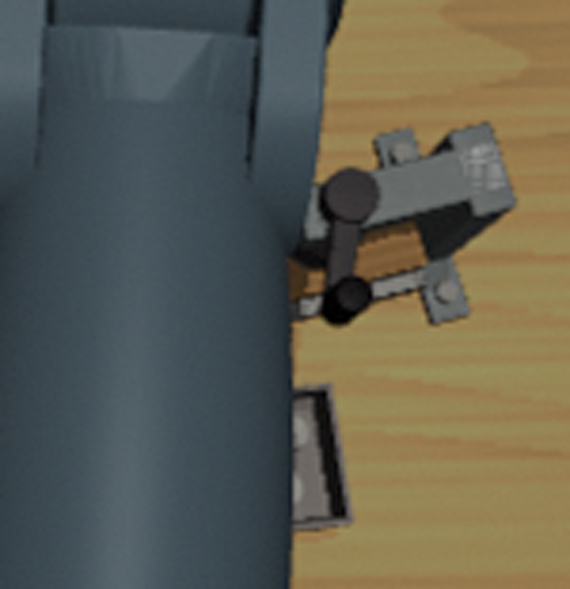

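Run:
```python
from h import *
S=robot.camera_model("scene")
a=np.radians(103);R=np.array([[np.cos(a),np.sin(a)],[-np.sin(a),np.cos(a)]])
for u,v in((362,237),(409,300)):
    p=plane(S,75+u/3.4,170+v/3.4,.045); print(p, R@(p[:2]-[.569,-.158]))
```

```text
[ 0.51950178 -0.08990974  0.045     ] [0.07747978 0.0329126 ]
[ 0.57251518 -0.07693922  0.045     ] [ 0.07819245 -0.02165979]
```

```bash
python3 -m creep '[[[-0.015,-0.001,0,0,0],[-0.025,-0.002,0,0,0],[-0.03,-0.002,0,0,0],[-0.03,-0.002,0,0,0],[-0.03,-0.002,0,0,0],[-0.03,-0.002,0,0,0],[-0.025,-0.002,0,0,0],[-0.015,-0.001,0,0,0],[0,0,0,0,0],[0,0,0,0,0]]]' 60
python3 - <<'E'
from h import *
import cv2
togo(.498,-.186,.212,90)
cv2.imwrite("pics/w9.png",robot.snapshot("wrist"))
np.save("w9.npy",robot.camera_model("wrist"),allow_pickle=True)
E
```

```text
time: 14.87
ee_pos: [0.4904, -0.1769, 0.2831]
eef_rot: [-179.2, -2.5, 90.5]
wrist_force: [-0.8, -0.1, 1.0]
grip_width: -0.004
t 14.87 pos [ 0.4904 -0.1769  0.2831] rot [-179.18   -2.46   90.51] F [-0.8 -0.1  1. ] grip -0.004
tool shift -0.0092 0.0075 0.0711 turn 0.51
```

View pics/w9.png

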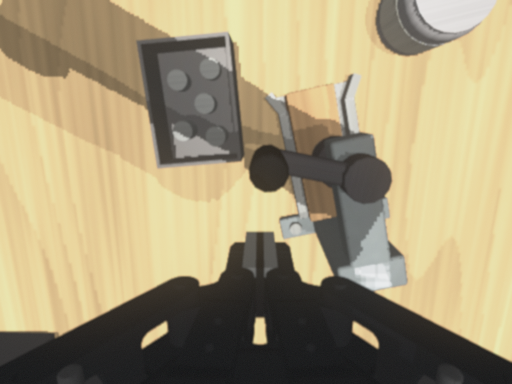

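Run:
```python
from h import *
m=np.load("w9.npy",allow_pickle=True).item()
k=plane(m,269,168,.25);h=plane(m,367,178,.2);print(k,h,np.linalg.norm((k-h)[:2]),np.degrees(np.arctan2(*(k-h)[1::-1])))
togo(.496,-.188,.212,90)
```

```text
[ 0.49534173 -0.14208971  0.25      ] [ 0.5677319  -0.15690839  0.2       ] 0.073891334953913 168.4310600713261
t 14.92 pos [ 0.4903 -0.1766  0.283 ] rot [-179.15   -2.45   90.55] F [-0.3  0.3 -0.5] grip 0.001
tool shift -0.0115 0.0055 0.071 turn 0.55
```

The knob top is at (269,168) and the hub at (367,178) in the wrist view. That makes 74 mm between them against the 75 mm expected, so the crank is at about 5.1 rad. I'll come down behind the knob.

```bash
python3 -m creep '[[[-0.006,0.003,0,0,0],[-0.005,0.003,0.01,0,0],[0,0,0.02,0,0],[0,0,0.02,0,0],[0,0,0.012,0,0],[0,0,0.006,0,0],[0,0,0,0,0],[0,0,0,0,0],[0,0,0,0,0],[0,0,0,0,0]]]' 60
python3 - <<'E'
from h import *
import cv2
togo(.494,-.17,.212,90)
cv2.imwrite("pics/scene10.png",cv2.resize(robot.snapshot("scene")[170:345,75:290],None,fx=3.4,fy=3.4,interpolation=cv2.INTER_CUBIC))
E
```

```text
time: 15.75
ee_pos: [0.4983, -0.1797, 0.2091]
eef_rot: [-179.2, -2.5, 91.2]
wrist_force: [0.5, -0.5, 0.0]
grip_width: -0.003
t 15.75 pos [ 0.4983 -0.1797  0.2091] rot [-179.19   -2.5    91.16] F [ 0.5 -0.5  0. ] grip -0.003
tool shift 0.0097 -0.0041 -0.0029 turn 1.16
```

View pics/scene10.png

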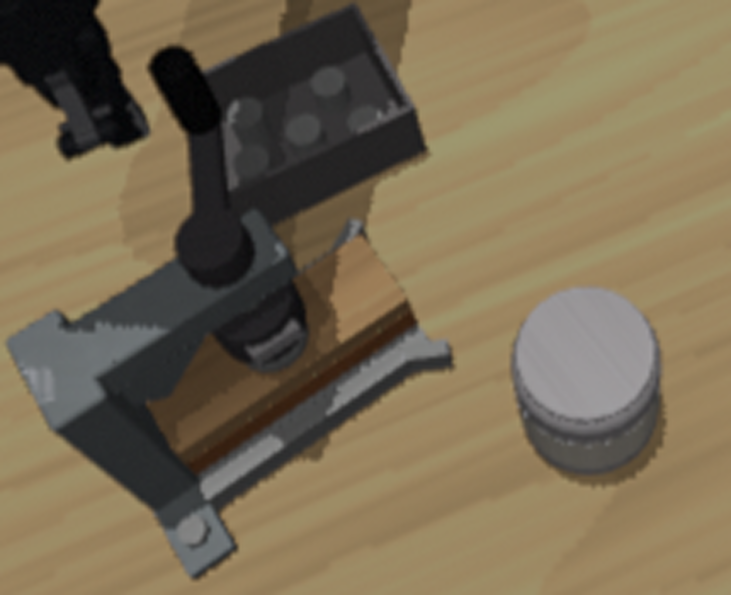

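```bash
cat >> h.py <<'E'
from scipy.spatial.transform import Rotation as Ro
H=np.array([.568,-.158])
def arc(step,n=10,r=.075,z=.213):
    s=robot.observe();p=s["ee_pos"];R=Ro.from_euler("xyz",s["eef_rot"],degrees=True).as_matrix()
    e=p[:2]-H;f=np.degrees(np.arctan2(e[1],e[0]));print("t",round(s["time"],2),"r",e.dot(e)**.5,"phi",round(f%360,1),"z",round(p[2],4),"rot",s["eef_rot"].round(1),"F",s["wrist_force"].round(1))
    q=p.copy()
    for i in range(1,n+1):
        g=np.radians(f-step*i);k=min(1,i/4)
        rr=np.hypot(*e)*(1-k)+r*k
        t=np.array([*(H+rr*np.array([np.cos(g),np.sin(g)])),p[2]*(1-k)+z*k])
        print(np.round(R.T@(t-q),3).tolist(),end=" ");q=t
    print()
E
python3 -c "
from h import *
arc(8)"
```

```text
t 15.8 r 0.07285370502722262 phi 197.4 z 0.2093 rot [-179.2   -2.5   91.2] F [ 0.2  0.3 -0.2]
[0.01, -0.003, -0.0] [0.01, -0.001, -0.0] [0.01, 0.0, -0.0] [0.01, 0.002, -0.001] [0.01, 0.004, 0.0] [0.009, 0.005, 0.0] [0.008, 0.006, 0.0] [0.008, 0.007, 0.0] [0.006, 0.008, 0.0] [0.005, 0.009, 0.0]
```

```bash
python3 -m creep '[[[0.007,-0.003,-0.001,0,0],[0.01,-0.001,-0.001,0,0],[0.01,0,-0.001,0,0],[0.01,0.002,-0.001,0,0],[0.01,0.004,0,0,0],[0.009,0.005,0,0,0],[0.008,0.006,0,0,0],[0.008,0.007,0,0,0],[0.006,0.008,0,0,0],[0.005,0.009,0,0,0]]]' 60
python3 - <<'E'
from h import *
import cv2
arc(9)
cv2.imwrite("pics/scene11.png",cv2.resize(robot.snapshot("scene")[170:345,75:290],None,fx=3.4,fy=3.4,interpolation=cv2.INTER_CUBIC))
E
```

```text
time: 16.63
ee_pos: [0.5378, -0.0926, 0.2204]
eef_rot: [-179.5, -1.7, 91.0]
wrist_force: [-2.4, -2.0, -0.4]
grip_width: 0.004
t 16.63 r 0.0720586712356376 phi 114.8 z 0.2204 rot [-179.5   -1.7   91. ] F [-2.4 -2.  -0.4]
[0.004, 0.011, 0.002] [0.003, 0.011, 0.002] [0.001, 0.012, 0.002] [-0.001, 0.012, 0.002] [-0.003, 0.011, -0.0] [-0.005, 0.011, -0.0] [-0.007, 0.01, -0.0] [-0.008, 0.008, -0.0] [-0.009, 0.007, -0.0] [-0.01, 0.006, -0.0]
```

View pics/scene11.png

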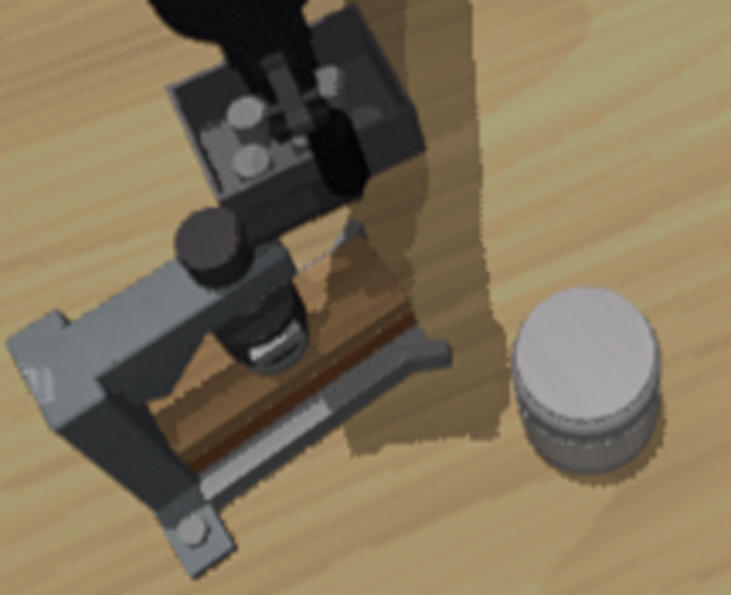

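```bash
python3 -m creep '[[[0.005,0.011,0.002,0,0],[0.003,0.011,0.002,0,0],[0.001,0.012,0.001,0,0],[-0.001,0.012,0.001,0,0],[-0.003,0.011,0,0,0],[-0.005,0.011,0,0,0],[-0.007,0.01,0,0,0],[-0.008,0.008,0,0,0],[-0.009,0.007,0,0,0],[-0.01,0.006,0,0,0]]]' 60
python3 - <<'E'
from h import *
arc(9)
E
```

```text
time: 17.52
ee_pos: [0.6408, -0.1082, 0.2102]
eef_rot: [-178.9, -3.2, 91.7]
wrist_force: [-0.6, 1.9, 0.6]
grip_width: 0.002
t 17.52 r 0.08825185466917271 phi 34.4 z 0.2102 rot [-178.9   -3.2   91.7] F [-0.6  1.9  0.6]
[-0.013, 0.003, -0.002] [-0.013, 0.001, -0.001] [-0.013, -0.001, -0.001] [-0.012, -0.003, -0.001] [-0.012, -0.002, -0.001] [-0.011, -0.003, -0.001] [-0.011, -0.005, -0.0] [-0.01, -0.007, -0.0] [-0.008, -0.008, -0.0] [-0.007, -0.009, -0.0]
```

```bash
python3 -m creep '[[[-0.01,-0.003,-0.001,0,0],[-0.012,-0.003,-0.001,0,0],[-0.012,-0.004,-0.001,0,0],[-0.011,-0.004,-0.001,0,0],[-0.01,-0.003,0,0,0],[0,0,0,0,0],[0,0,0,0,0],[0,0,0,0,0],[0,0,0,0,0],[0,0,0,0,0]]]' 60
python3 - <<'E'
from h import *
import cv2
arc(8)
cv2.imwrite("pics/scene12.png",cv2.resize(robot.snapshot("scene")[170:345,75:290],None,fx=3.4,fy=3.4,interpolation=cv2.INTER_CUBIC))
E
```

```text
time: 18.35
ee_pos: [0.6238, -0.166, 0.2099]
eef_rot: [-178.9, -3.7, 91.7]
wrist_force: [-0.4, -0.1, -0.2]
grip_width: 0.001
t 18.35 r 0.0563706488875137 phi 351.8 z 0.2099 rot [-178.9   -3.7   91.7] F [-0.4 -0.1 -0.2]
[-0.009, 0.003, -0.001] [-0.01, 0.001, -0.001] [-0.01, -0.001, -0.001] [-0.011, -0.003, -0.001] [-0.007, -0.008, -0.0] [-0.006, -0.008, -0.0] [-0.005, -0.009, -0.0] [-0.004, -0.01, -0.0] [-0.002, -0.01, 0.0] [-0.001, -0.01, 0.0]
```

View pics/scene12.png

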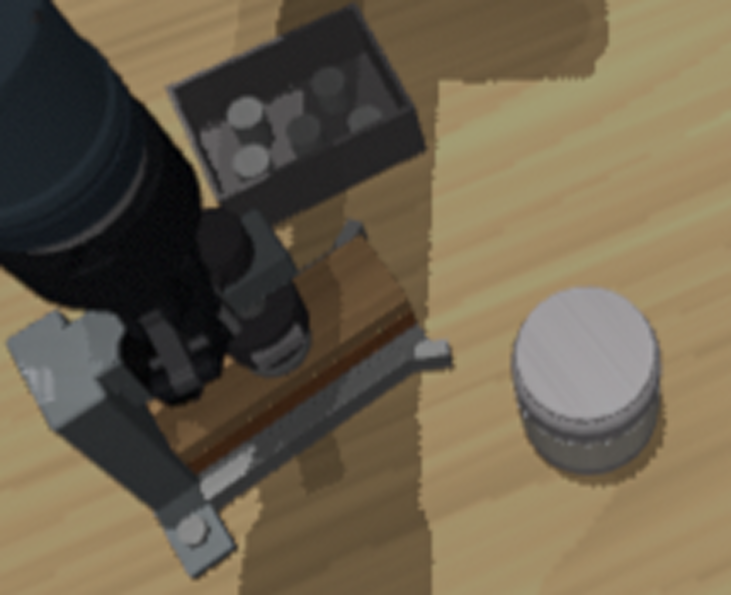

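Run:
```python
from h import *
import cv2
np.save("w13.npy",robot.camera_model("wrist"),allow_pickle=True)
cv2.imwrite("pics/w13.png",robot.snapshot("wrist"))
```

```text
(no output)
```

View pics/w13.png

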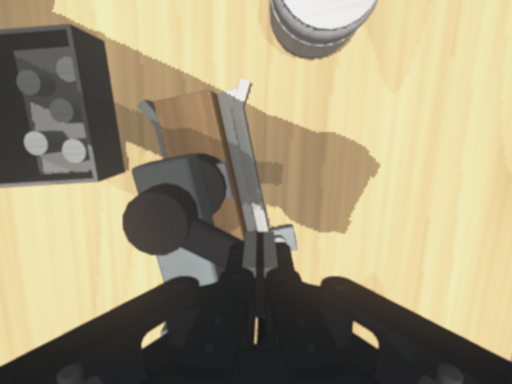

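```bash
python3 -m creep '[[[0.01,0.008,0,0,0],[0.008,0.01,0,0,0],[0,0.002,0,0,0],[0,0,0,0,0],[-0.004,0,-0.001,0,0],[-0.008,0,-0.001,0,0],[-0.009,0,-0.001,0,0],[-0.009,-0.001,-0.001,0,0],[-0.004,-0.001,0,0,0],[0,0,0,0,0]]]' 60
python3 - <<'E'
from h import *
arc(8)
E
```

```text
time: 19.28
ee_pos: [0.6434, -0.1821, 0.2127]
eef_rot: [-178.8, -3.8, 91.7]
wrist_force: [-0.3, 2.6, 1.3]
grip_width: 0.003
t 19.28 r 0.07914547035228356 phi 342.3 z 0.2127 rot [-178.8   -3.8   91.7] F [-0.3  2.6  1.3]
[-0.01, -0.005, -0.001] [-0.009, -0.007, -0.001] [-0.008, -0.008, -0.0] [-0.006, -0.008, -0.0] [-0.006, -0.009, -0.0] [-0.005, -0.009, -0.0] [-0.003, -0.01, -0.0] [-0.002, -0.01, 0.0] [-0.0, -0.01, 0.0] [0.001, -0.01, 0.0]
```

```bash
python3 -m creep '[[[-0.01,-0.006,-0.001,0,0],[-0.009,-0.008,-0.001,0,0],[-0.007,-0.009,0,0,0],[-0.005,-0.009,0,0,0],[-0.004,-0.01,0,0,0],[-0.002,-0.01,0,0,0],[0,0,0,0,0],[0,0,0,0,0],[0,0,0,0,0],[0,0,0,0,0]]]' 60
python3 - <<'E'
from h import *
arc(8)
E
```

```text
time: 20.12
ee_pos: [0.5888, -0.2238, 0.2139]
eef_rot: [-179.1, -4.1, 91.6]
wrist_force: [-0.6, -0.0, -0.6]
grip_width: -0.002
t 20.12 r 0.06901915002206396 phi 287.5 z 0.2139 rot [-179.1   -4.1   91.6] F [-0.6 -0.  -0.6]
[-0.003, -0.009, 0.0] [-0.002, -0.01, 0.0] [-0.001, -0.01, 0.0] [0.001, -0.01, 0.0] [0.004, -0.01, 0.0] [0.005, -0.009, 0.001] [0.006, -0.008, 0.001] [0.007, -0.008, 0.001] [0.008, -0.006, 0.001] [0.009, -0.005, 0.001]
```

```bash
python3 -m creep '[[[-0.003,-0.009,0,0,0],[-0.002,-0.01,0,0,0],[0,-0.01,0,0,0],[0.002,-0.01,0,0,0],[0.005,-0.009,0,0,0],[0.006,-0.008,0,0,0],[0.007,-0.006,0.001,0,0],[0,0,0,0,0],[0,0,0,0,0],[0,0,0,0,0]]]' 60
python3 - <<'E'
from h import *
import cv2
arc(8)
cv2.imwrite("pics/w14.png",robot.snapshot("wrist"))
cv2.imwrite("pics/scene14.png",cv2.resize(robot.snapshot("scene")[170:345,75:290],None,fx=3.4,fy=3.4,interpolation=cv2.INTER_CUBIC))
E
```

```text
time: 20.95
ee_pos: [0.5336, -0.2119, 0.2147]
eef_rot: [-179.8, -3.8, 91.9]
wrist_force: [-0.9, -0.3, -0.3]
grip_width: 0.004
t 20.95 r 0.06389441650422291 phi 237.5 z 0.2147 rot [-179.8   -3.8   91.9] F [-0.9 -0.3 -0.3]
[0.003, -0.009, 0.001] [0.005, -0.009, 0.001] [0.006, -0.008, 0.001] [0.008, -0.007, 0.001] [0.01, -0.004, 0.001] [0.01, -0.002, 0.001] [0.01, -0.001, 0.001] [0.01, 0.001, 0.001] [0.01, 0.002, 0.001] [0.01, 0.004, 0.001]
```

View pics/w14.png

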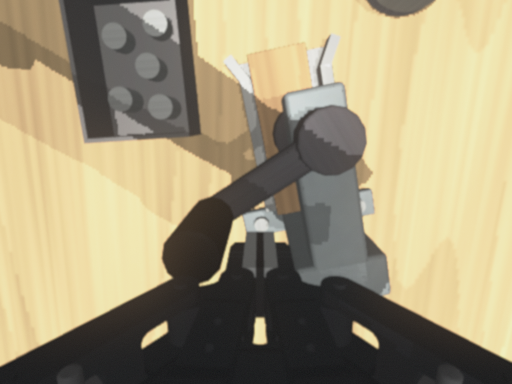

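View pics/scene14.png

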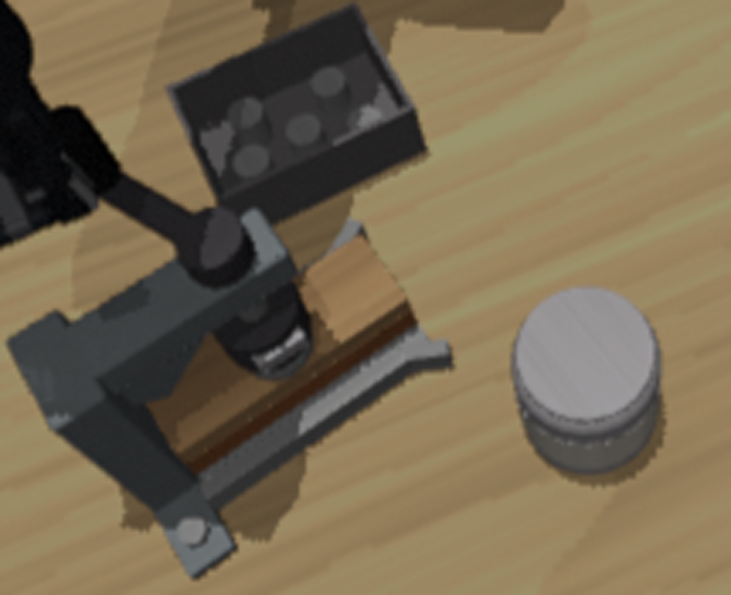

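```bash
python3 -m creep '[[[0.002,-0.008,0.001,0,0],[0.005,-0.009,0.001,0,0],[0.006,-0.008,0.001,0,0],[0.008,-0.007,0.001,0,0],[0.009,-0.004,0.001,0,0],[0.01,-0.001,0,0,0],[0.01,0,0,0,0],[0,0,0,0,0],[0,0,0,0,0],[0,0,0,0,0]]]' 60
python3 - <<'E'
from h import *
arc(6)
E
```

```text
time: 21.88
ee_pos: [0.5026, -0.1655, 0.2136]
eef_rot: [179.5, -3.4, 91.9]
wrist_force: [0.1, -2.7, -0.9]
grip_width: -0.001
t 21.88 r 0.06585835285681266 phi 186.6 z 0.2136 rot [179.5  -3.4  91.9] F [ 0.1 -2.7 -0.9]
[0.007, -0.002, 0.001] [0.007, -0.002, 0.001] [0.008, -0.001, 0.001] [0.008, -0.0, 0.001] [0.007, 0.003, 0.0] [0.007, 0.004, 0.0] [0.006, 0.004, 0.0] [0.006, 0.005, 0.0] [0.005, 0.006, 0.0] [0.005, 0.006, 0.0]
```

```bash
python3 -m creep '[[[0.007,-0.004,0.001,0,0],[0.008,-0.003,0.001,0,0],[0.008,-0.002,0.001,0,0],[0.009,0,0,0,0],[0.008,0.002,0,0,0],[0.007,0.003,0,0,0],[0,0,0,0,0],[0,0,0,0,0],[0,0,0,0,0],[0,0,0,0,0]]]' 60
python3 - <<'E'
from h import *
import cv2
arc(4)
cv2.imwrite("pics/scene15.png",cv2.resize(robot.snapshot("scene")[170:345,75:290],None,fx=3.4,fy=3.4,interpolation=cv2.INTER_CUBIC))
E
```

```text
time: 22.72
ee_pos: [0.496, -0.1139, 0.2132]
eef_rot: [179.6, -3.3, 91.9]
wrist_force: [-0.3, -0.5, 0.8]
grip_width: 0.004
t 22.72 r 0.08448152332672554 phi 148.5 z 0.2132 rot [179.6  -3.3  91.9] F [-0.3 -0.5  0.8]
[0.003, 0.005, 0.0] [0.003, 0.005, 0.0] [0.002, 0.005, 0.0] [0.002, 0.006, 0.0] [0.003, 0.004, 0.0] [0.003, 0.004, 0.0] [0.003, 0.005, 0.0] [0.002, 0.005, 0.0] [0.002, 0.005, 0.0] [0.002, 0.005, 0.0]
```

View pics/scene15.png

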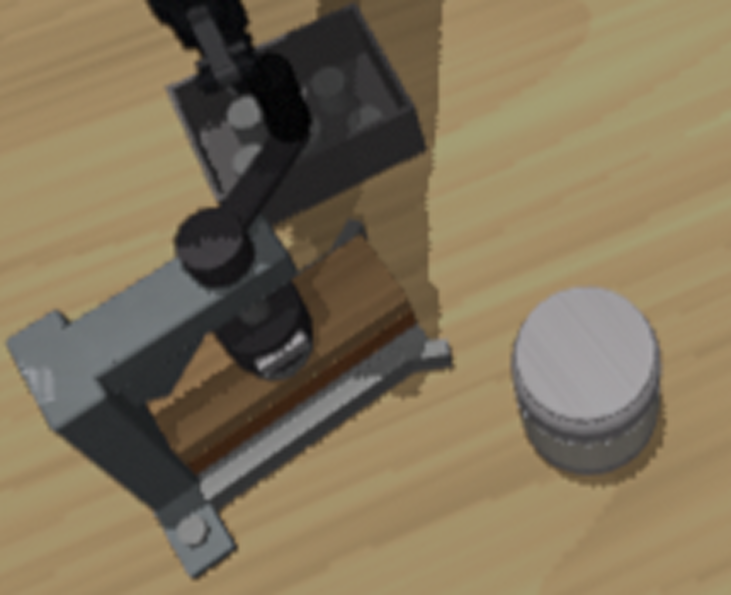

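```bash
python3 -m creep '[[[0.003,0.005,0,0,0],[0.003,0.005,0,0,0],[0.003,0.005,0,0,0],[0.003,0.004,0,0,0],[0,0,0,0,0],[0,0,0,0,0],[0,0,0,0,0],[0,0,0,0,0],[0,0,0,0,0],[0,0,0,0,0]]]' 60
python3 - <<'E'
from h import *
import cv2
arc(5)
cv2.imwrite("pics/scene16.png",cv2.resize(robot.snapshot("scene")[170:345,75:290],None,fx=3.4,fy=3.4,interpolation=cv2.INTER_CUBIC))
E
```

```text
time: 23.6
ee_pos: [0.5143, -0.0987, 0.2129]
eef_rot: [179.9, -3.6, 91.8]
wrist_force: [-1.1, 0.2, 0.3]
grip_width: 0.001
t 23.6 r 0.07996194489387982 phi 132.2 z 0.2129 rot [179.9  -3.6  91.8] F [-1.1  0.2  0.3]
[0.003, 0.006, 0.0] [0.003, 0.006, 0.0] [0.002, 0.007, 0.0] [0.001, 0.007, 0.0] [0.002, 0.006, 0.0] [0.001, 0.006, 0.0] [0.001, 0.006, 0.0] [0.0, 0.007, 0.0] [-0.0, 0.007, -0.0] [-0.001, 0.006, -0.0]
```

View pics/scene16.png

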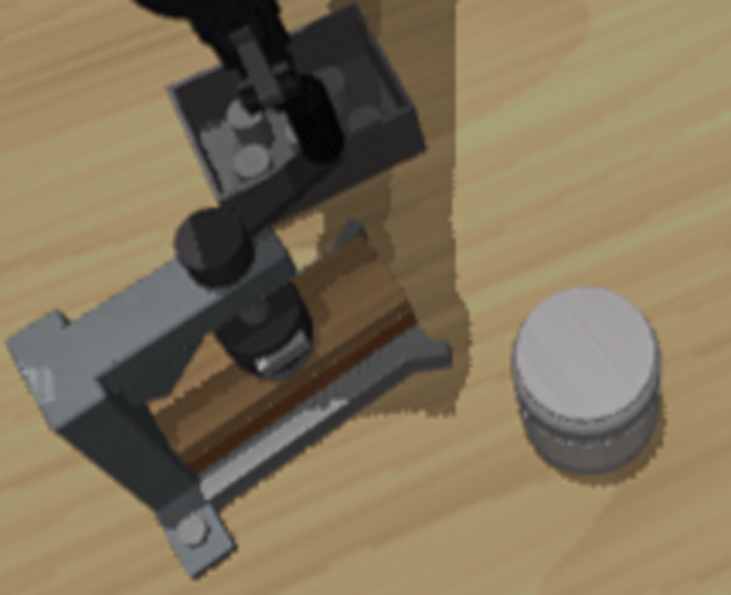

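```bash
python3 -m creep '[[[0.003,0.006,0,0,0],[0.002,0.006,0,0,0],[0.001,0.006,0,0,0],[0,0.004,0,0,0],[0,0,0,0,0],[0,0,0,0,0],[0,0,0,0,0],[0,0,0,0,0],[0,0,0,0,0],[0,0,0,0,0]]]' 60
python3 - <<'E'
from h import *
import cv2
arc(5)
cv2.imwrite("pics/scene17.png",cv2.resize(robot.snapshot("scene")[170:345,75:290],None,fx=3.4,fy=3.4,interpolation=cv2.INTER_CUBIC))
E
```

```text
time: 24.48
ee_pos: [0.538, -0.0899, 0.2126]
eef_rot: [-180.0, -3.7, 91.9]
wrist_force: [-2.0, 1.1, -0.2]
grip_width: 0.002
t 24.48 r 0.07441603339113603 phi 113.8 z 0.2126 rot [-180.    -3.7   91.9] F [-2.   1.1 -0.2]
[0.002, 0.006, 0.0] [0.002, 0.006, 0.0] [0.001, 0.006, -0.0] [0.001, 0.007, -0.0] [-0.0, 0.007, -0.0] [-0.001, 0.007, -0.0] [-0.001, 0.006, -0.0] [-0.002, 0.006, -0.0] [-0.002, 0.006, -0.0] [-0.003, 0.006, -0.0]
```

View pics/scene17.png

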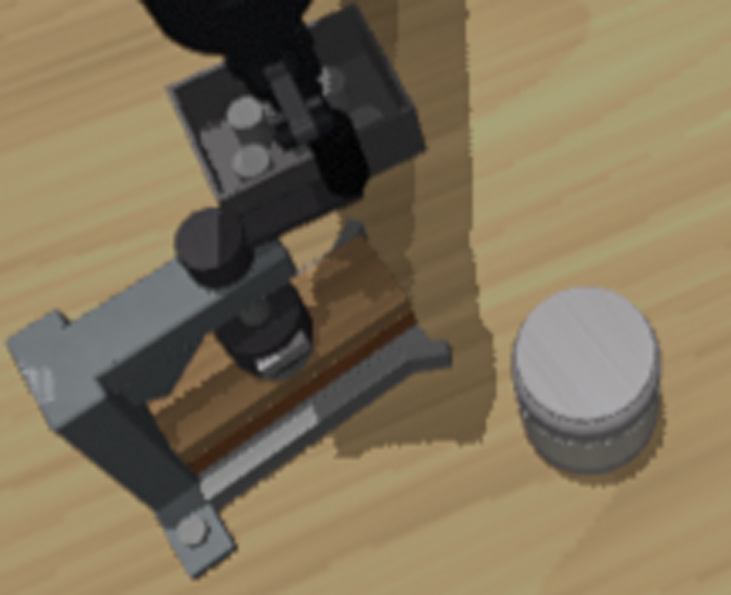

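```bash
python3 -m creep '[[[0.002,0.006,0,0,0],[0.001,0.006,0,0,0],[0,0.006,0,0,0],[0,0.003,0,0,0],[0,0,0,0,0],[0,0,0,0,0],[0,0,0,0,0],[0,0,0,0,0],[0,0,0,0,0],[0,0,0,0,0]]]' 60
python3 - <<'E'
from h import *
import cv2
arc(5)
cv2.imwrite("pics/scene18.png",cv2.resize(robot.snapshot("scene")[170:345,75:290],None,fx=3.4,fy=3.4,interpolation=cv2.INTER_CUBIC))
E
```

```text
time: 25.37
ee_pos: [0.5617, -0.0879, 0.2127]
eef_rot: [-180.0, -3.5, 91.8]
wrist_force: [-0.9, -0.5, 0.0]
grip_width: 0.007
t 25.37 r 0.07041883486405169 phi 95.2 z 0.2127 rot [-180.    -3.5   91.8] F [-0.9 -0.5  0. ]
[0.001, 0.006, 0.0] [0.001, 0.006, -0.0] [0.0, 0.006, -0.0] [-0.0, 0.007, -0.0] [-0.002, 0.006, -0.0] [-0.003, 0.006, -0.0] [-0.003, 0.006, -0.0] [-0.004, 0.005, -0.0] [-0.004, 0.005, -0.0] [-0.005, 0.005, -0.0]
```

View pics/scene18.png

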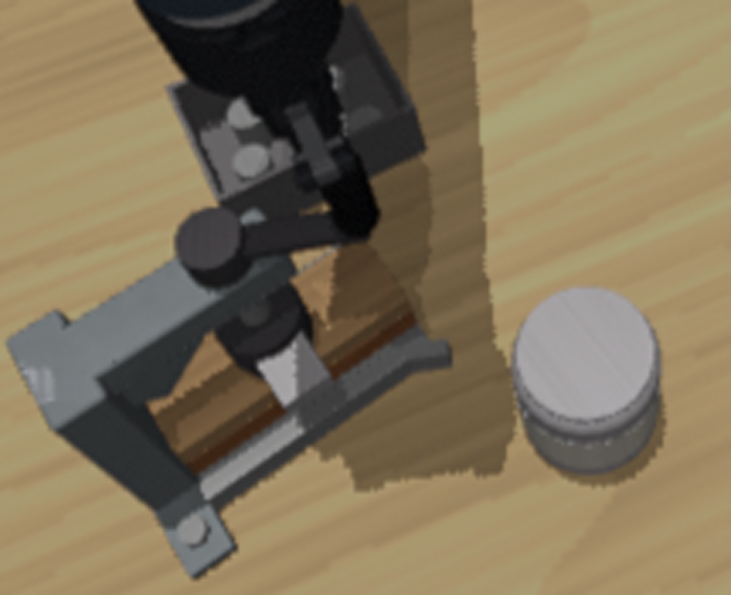

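The tab is out: a bright tongue runs from (280,360) to (320,400). I'll stop here, back off from the knob and lift clear.

```bash
python3 -m creep '[[[0,-0.008,0,0,0],[0,-0.008,0,0,0],[0,0,-0.02,0,0],[0,0,-0.03,0,0],[0,0,-0.03,0,0],[0,0,-0.03,0,0],[0,-0.02,0,0,0],[0,-0.03,0,0,0],[0,-0.03,0,0,0],[0,-0.02,0,0,0]]]' 60
python3 - <<'E'
from h import *
import cv2
togo(.4,-.1,.3)
cv2.imwrite("pics/scene19.png",robot.snapshot("scene"))
cv2.imwrite("pics/top19.png",robot.snapshot("top"))
E
```

```text
time: 26.25
ee_pos: [0.4425, -0.0979, 0.3276]
eef_rot: [179.5, -3.6, 92.0]
wrist_force: [-0.5, 0.2, 0.7]
grip_width: 0.001
t 26.25 pos [ 0.4425 -0.0979  0.3276] rot [179.46  -3.58  91.99] F [-0.5  0.2  0.7] grip 0.001
tool shift -0.0006 -0.0426 0.0276 turn None
```

View pics/scene19.png

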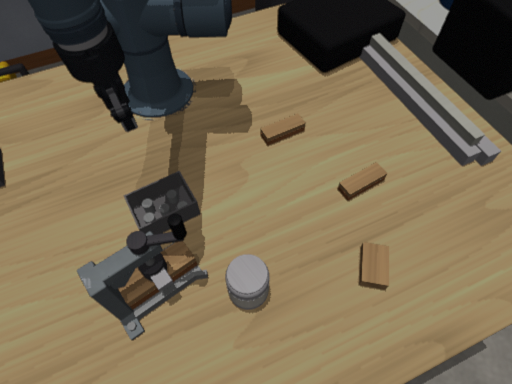

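View pics/top19.png

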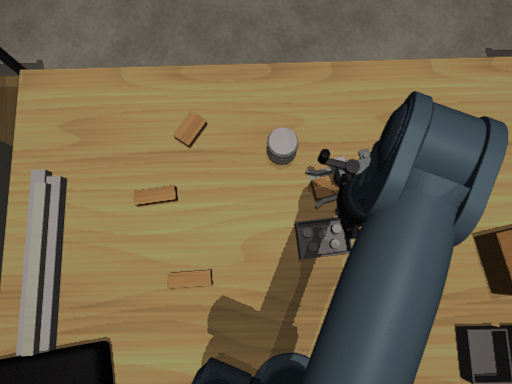

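```bash
python3 -m creep '[[[0,-0.01,0,0,0],[0,0,0,0,0],[0,0,0,0,0],[0,0,0,0,0],[0,0,0,0,0],[0,0,0,0,0],[0,0,0,0,0],[0,0,0,0,0],[0,0,0,0,0],[0,0,0,0,0]]]' 60
python3 - <<'E'
import cv2
from h import *
cv2.imwrite("pics/scene20.png",cv2.resize(robot.snapshot("scene")[170:345,75:290],None,fx=3.4,fy=3.4,interpolation=cv2.INTER_CUBIC))
S=robot.camera_model("scene");k=proj(S,np.array([*H,.2]));print(k)
E
```

```text
time: 27.18
ee_pos: [0.4344, -0.0979, 0.3277]
eef_rot: [179.2, -3.6, 92.0]
wrist_force: [0.3, -0.0, 0.8]
grip_width: -0.001
(np.float64(136.9117820478626), np.float64(239.31372861138823))
```

View pics/scene20.png

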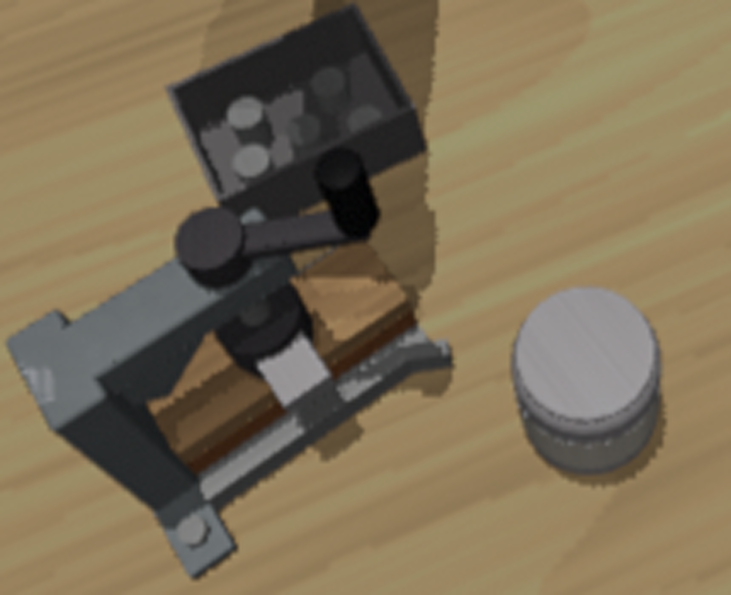

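The tab is out, the block end at (410,300) sits where it did after the push home, and the arm is clear. The tin and the bin haven't moved. I'll hand in.

```bash
python3 -c "
from cell import robot
print(robot.hand_in())"
```

```text
the job is handed in; nothing more can be done
None
```

The block is home against the clamp's column and clamped, with the tab popped out, and I handed the job in at about 27 s.

- **Block:** I picked the largest two-tone block (measured 159 x 54 mm), set its front end between the rails and pushed it in with closed fingers. It stopped against the column at about 12 N. Its free end measured at clamp x ≈ 78 mm, against 80 mm for home. It measured about 5 mm to the +y side of centre, inside the 7 mm of play between the rails.
- **Crank:** I wound it clockwise from about 5.1 rad, finishing in steps of about a quarter to a third of a radian with a picture after each. I stopped at the first picture that showed the tab out, at about 13 rad, then backed off and lifted clear.
- **Last checks:** The final pictures show the tab out and the block in the same place. The tin, the bin and the offcut are where they started.
- **What was not perfect:** The gripper tilted about 3.5° during the cranking, and the finger's path round the crank strayed by up to 19 mm in radius. At one point I backed off and set the finger behind the knob again. None of this disturbed the scene.

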